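Turn the swatch leaf at the packing bench

ROBOT

A 6-joint arm with a two-finger parallel gripper is mounted at the origin on the work surface. World frame = base frame: x ahead of the robot, y to its left, z up, the work surface at z = 0. Lengths are in m, angles in degrees, forces in N, time in s.
With the tool pointing down it reaches from about 0.3 to 0.85 m from the base axis. Payload 5.4 kg.
Tool frame: the origin (TCP) lies midway between the tips of the shut fingers; the grasp point (between the pads) lies 19 mm behind it (env.tcp_to_grasp is the distance from the TCP to the grasp point, in m); z points along the fingers, y is the line along which they close (so a half turn about z gives the same grasp; the last joint's range is limited). The gripper opens to 85 mm and grips with 20 to 120 N. Pads are 22 mm wide; open, the fingers measure 114 mm over their backs; the gripper's body (76 mm by 85 mm) begins 54 mm behind the grasp point. The pads swing forward as they close: fully open they stand 13 mm farther back than shut.
Start: joints at [-86.35, 9.076, 91.501, -0, 79.423, -12.038], TCP at [0.155, -0.554, 0.199] pointing down, gripper open.
Joint ranges: [-166.64, 166.64], [-54.1, 131.32], [10.49, 154.53], [-73.88, 253.88], [9.74, 151.15], [-171.62, 171.62]. Speed limits (degrees/s): [147.25, 147.25, 180, 180, 180, 180].

INTERFACE

Orientations are given as a 3x3 rotation matrix whose columns are the frame's x, y, z axes.
In Python, from plant import telemetry, eyes, env gives the robot as it stands.
- The arm moves only by the tool drive_tool, never from a script. Its argument "plan" is a list of rows, each an object with "fingers": the closure, from 0 (fully open) to 1 (shut); "linear": the shift along the tool's x, y, z in mm, a list of three; "twist": the turn, a rotation vector about the tool's x, y, z in rad, a list of three. In form: [{"fingers": fingers, "linear": [tx, ty, tz], "twist": [wx, wy, wz]}, ...]. A call has exactly 5 rows; each row is the pose to reach, as a shift and turn from the pose commanded when the call began, along the tool's axes at that moment; what a row does not reach only later rows make up. A row lasts 1/12 s, in which the tool goes at most 41.7 mm and 7.16 degrees, less where a joint would pass 70% of its speed; a pose out of reach is approached as far as the arm can. A call with a gripper value outside its range is refused whole. The fingers move at their own pace and stop on an object; "squeeze" is the grip in N (left out, the last holds). Time passes only in rows, so rows that repeat a pose let the fingers close, or fill a call up. It gives the time, the measured TCP pose, the force, the opening and the grip force at its end, in the units of the state.
- telemetry.sense(): the state, without advancing time (a new reading comes with each control period).
- eyes.snapshot(name): name is "scene" or "top" or "wrist"; returns a dict with "image" (400x640x3 uint8, red, green, blue), "depth" (400x640 float32, m along the optical axis (not along the pixel's ray), 0 where there is no reading), "fx", "fy", "cx", "cy" (pixels), "R" (3x3) and "t" (3): a world point X has camera coordinates R X + t; the wrist camera has in their place "T_tool_cam" (4x4, takes a point from camera to tool coordinates, whose origin is the TCP and whose axes are the flange's). Camera axes: x right, y down, z forward; pixel columns grow to the right and rows downward; lengths in m; the calibration is good to about 2 mm. The wrist camera is an equidistant fisheye: a pixel r from the principal point sees the ray r / f radians off the axis. A picture is of the moment at which its call begins: read the wrist's pose just before it.
- env.job_done(): hands the job in; it is judged then, once.
The state is a dict: "time_s": time; "joint_positions": joint angles; "qvel": joint speeds; "joint_torque": joint torques, N m; "eef_pos": TCP position; "tool_rot": TCP orientation; "force": force on the tool from outside, world axes, zero at the start; "torque": the same for the moment, N m; "opening": finger opening in m; "finger_force": force on a finger pad.
Only numpy, scipy, OpenCV 4.12 (cv2) and the standard library are available. Lean on these libraries where they do the work, as an engineer would, in place of code of your own. Each camera call takes 0.05 s, during which the arm holds its last target. There are 200 camera calls.

TASK

A small carton has been left on the open left page of the carton-board swatch stand. First push it off the stand so that it sits flat on the bench, without picking it up or tipping it over; then, with the fingertips and without pinching or flinging it, turn the stand's half-raised leaf over its spine until it lies flat on the left page. Leave the tape roll, the jar and the low grey box where they are.

Things in the scene. Friction and masses are not known exactly. Their poses are not given: they have to be found in the camera images.
- stand: fixed swatch stand: flat white board 240 mm (its x) by 350 mm (its y), 6 mm thick; origin: centre of its underside, on the bench. x runs along the spine, away from the robot; y points to the left page (0 to +175 mm), the right page is at negative y. Steel end blocks of the spine at x = +-108 mm, 16 x 22 mm, tops 14 mm above the bench. Place and yaw vary
- spine_mid (a point): middle of the spine (the hinge axis of the leaf, along the stand's x), 8.5 mm above the bench; the spine rod and its knuckles have a radius of up to 5.5 mm
- leaf (a joint): leaf's angle about the spine, rad: 0 = flat on the right page, pi/2 upright, pi = flat on the left page (its stop; upper surface then 10.5 mm above the bench). Starts half-raised over the right page, 0.6 to 1.0. Stiff hinge: the leaf stays at any angle it is left at, does not fall by itself and must be pushed all the way down; takes about 1 to 4 N near the free edge
- tab_edge (a point): outer end of the leaf's thumb tab, mid-width and mid-thickness, 172 mm from the hinge axis; moves with the leaf. The leaf is a grey panel with board chips on both faces, 4 mm thick, 190 mm along the spine, reaching 153 mm out from the hinge, 0.2 kg; the tab (60 mm wide) sticks out in the middle of its free edge
- carton_mid (a point): centre of the small closed cardboard carton, 80 mm (its x) by 60 mm (its y) by 40 mm tall, about 0.15 kg, loose. It starts flat on the left page (centre 26 mm above the bench); flat on the bench its centre is 20 mm up. z points up when it is upright
- tape_roll: loose roll of clear packing tape lying flat beyond the stand, outer diameter 104 mm, 48 mm tall; origin at the centre of its underside; to be left alone
- glue_jar: loose white jar with a cap, diameter 60 mm, 85 mm tall, standing beyond the stand; origin at the centre of its underside; to be left alone
- marker_box: loose low grey plastic box 110 (its x) x 60 x 30 mm tall, lying on the bench to the right of the stand; origin at the centre of its underside; to be left alone

How it is judged:
By the outcome, as a careful person would: the job done as asked, in the order asked, and still so for the second after the job is handed in, with the robot touching nothing.
It also fails if it takes over 58 s, if anything falls off the work surface, if the arm or the gripper's body presses on something with over 40 N, if the wrist force passes 120 N, or if a joint passes its speed limit or range.

## Working session

There is one attempt and no reset: what is moved stays moved. The work goes in short steps, Python scripts to look and compute and a tool call to move; the robot and the scene stay as the last step left them, time stands still between calls to the robot, and variables do not carry over. Pictures are saved under pics/ and viewed, at most 10 in all, crops included, and the job is handed in when it is done.

Besides the shell and the picture viewer there is one more tool, called after "Call:" by a JSON object that holds its "op" and its "data". drive_tool: Moves the arm, as the interface text tells. Its arguments: {"type":"object","properties":{"plan":{"type":"array"},"squeeze":{"type":"number"}},"required":["plan"]}

```bash
mkdir -p pics; ls; python3 - <<'E'
from plant import telemetry, eyes, env
import cv2, numpy as np
s=telemetry.sense(); print(s['time_s'],s['eef_pos'],s['tool_rot'],s['force'],s['opening'])
for n in ("top","scene"):
    d=eyes.snapshot(n); cv2.imwrite(f"pics/{n}0.png",d["image"][:,:,::-1]); np.savez(f"/tmp/{n}0.npz",**d)
    print(n,d["fx"],d["cx"],d["cy"],np.round(d["R"],3).tolist(),d["t"], (d["depth"]>0).mean())
E
```

```text
pics
0.0 [ 0.15541313 -0.55292048  0.19760167] [[ 9.62752770e-01  2.70383218e-01 -1.42058753e-04]
 [ 2.70382999e-01 -9.62751003e-01  1.88164728e-03]
 [ 3.71998640e-04 -1.84997140e-03 -9.99998220e-01]] [ 0.41034498 -0.05460843  0.61583103] 0.08566352764699577
top 427.92671937899956 319.2044136967554 202.2311439160198 [[0.026, -1.0, 0.005], [-0.995, -0.027, -0.098], [0.098, -0.003, -0.995]] [-0.06693664  0.62152692  0.91646344] 0.99595703125
scene 417.1907219644427 316.35368672148365 200.27532380775446 [[0.479, 0.878, 0.002], [0.467, -0.253, -0.847], [-0.743, 0.407, -0.531]] [-0.25005485 -0.25478757  1.42786039] 0.99415234375
```

View pics/top0.png

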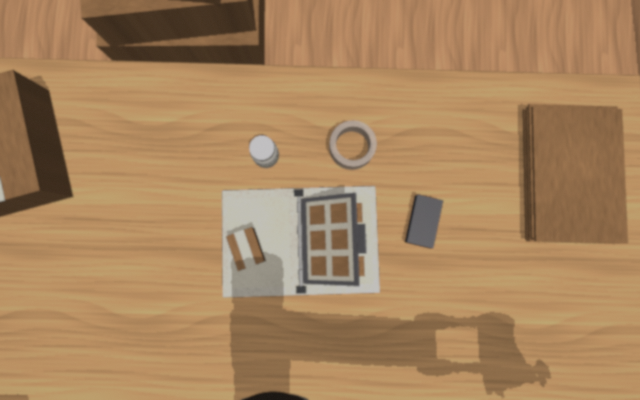

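View pics/scene0.png

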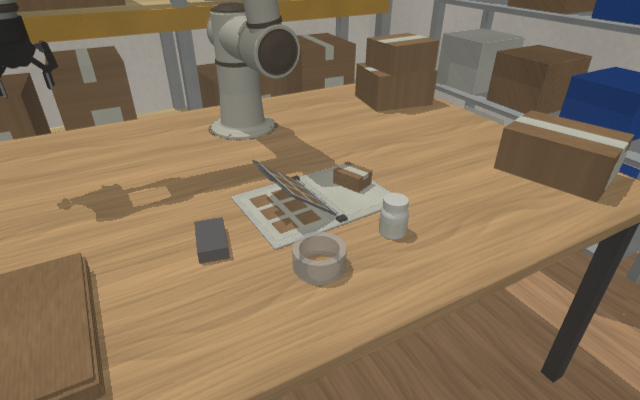

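The top view shows the stand at cols 222–380, rows 187–297, with spine blocks near (298,192) and (301,290). The carton is at (246,247), the tab at about (362,238), the jar at (263,150), the roll at (352,144) and the grey box at (424,221). In the scene view the leaf is raised over the right page.

```bash
cat > h.py <<'E'
import numpy as np, cv2
def cloud(d):
    z=d["depth"]; v,u=np.mgrid[:400,:640]
    P=np.stack([(u-d["cx"])/d["fx"]*z,(v-d["cy"])/d["fy"]*z,z],-1)
    return (P-d["t"])@d["R"]
def ray(d,u,v,h):
    r=np.array([(u-d["cx"])/d["fx"],(v-d["cy"])/d["fy"],1])@d["R"]; c=-d["R"].T@d["t"]
    return c+r*(h-c[2])/r[2]
E
python3 - <<'E'
from h import *
d=dict(np.load("/tmp/top0.npz")); X=cloud(d); im=d["image"]; hsv=cv2.cvtColor(im,cv2.COLOR_RGB2HSV)
np.set_printoptions(precision=4,suppress=True)
print("bench z",X[330,300],X[350,500])
# stand: low-saturation bright
m=((hsv[...,1]<60)).astype(np.uint8); m[:180]=0;m[300:]=0;m[:,:215]=0;m[:,390:]=0
c=max(cv2.findContours(m,0,2)[0],key=cv2.contourArea)
for p in cv2.boxPoints(cv2.minAreaRect(c)): print("stand corner",p,ray(d,*p,0.006))
h=X[...,2]
m=((h>.03)&(h<.065)).astype(np.uint8); m[:215]=0;m[280:]=0;m[:,:222]=0;m[:,275:]=0
c=max(cv2.findContours(m,0,2)[0],key=cv2.contourArea); r=cv2.minAreaRect(c); print("carton",r)
for p in cv2.boxPoints(r): print(ray(d,*p,0.046))
print(np.median(h[m>0]))
for u,v in [(298,192),(301,290)]: print("block",X[v,u],ray(d,u,v,.014))
for v in (225,238,250): print("row",v,[(u,*np.round(X[v,u],3)) for u in range(296,372,6)])
for n,(u,v) in dict(jar=(263,148),box=(424,221),roll=(352,144)).items(): print(n,X[v,u])
m=((h>.02)&(h<.04)).astype(np.uint8); m[:,:395]=0;m[:,455:]=0;m[260:]=0;m[:185]=0
print("box",[ray(d,*p,.03) for p in cv2.boxPoints(cv2.minAreaRect(np.argwhere(m)[:,::-1].astype(np.float32)))])
cv2.imwrite("pics/crop.png",cv2.resize(im[170:310,205:395][:,:,::-1],None,fx=4,fy=4,interpolation=cv2.INTER_CUBIC))
E
```

```text
bench z [ 0.3401 -0.0153 -0.0001] [ 0.3084 -0.459   0.001 ]
stand corner [219.7646 189.8764] [0.6477 0.1765 0.006 ]
stand corner [376.1404 185.3437] [ 0.6677 -0.1792  0.006 ]
stand corner [379.2397 292.2684] [ 0.4277 -0.1894  0.006 ]
stand corner [222.8638 296.801 ] [0.4088 0.1579 0.006 ]
carton ((245.20001220703125, 248.5999755859375), (37.31486892700195, 29.09295082092285), 71.56504821777344)
[0.544 0.15  0.046]
[0.5654 0.0913 0.046 ]
[0.4902 0.0629 0.046 ]
[0.4692 0.1211 0.046 ]
0.047172786517466044
block [ 0.6462 -0.0021  0.0173] [ 0.6466 -0.0019  0.014 ]
block [ 0.4293 -0.0154  0.0166] [ 0.429  -0.0153  0.014 ]
row 225 [(296, np.float64(0.572), np.float64(0.001), np.float64(0.007)), (302, np.float64(0.572), np.float64(-0.013), np.float64(0.016)), (308, np.float64(0.572), np.float64(-0.027), np.float64(0.025)), (314, np.float64(0.572), np.float64(-0.04), np.float64(0.041)), (320, np.float64(0.572), np.float64(-0.053), np.float64(0.048)), (326, np.float64(0.572), np.float64(-0.066), np.float64(0.058)), (332, np.float64(0.572), np.float64(-0.079), np.float64(0.067)), (338, np.float
[... 1615 characters left out ...]
64(0.058)), (332, np.float64(0.519), np.float64(-0.08), np.float64(0.066)), (338, np.float64(0.52), np.float64(-0.092), np.float64(0.079)), (344, np.float64(0.52), np.float64(-0.104), np.float64(0.087)), (350, np.float64(0.521), np.float64(-0.115), np.float64(0.098)), (356, np.float64(0.521), np.float64(-0.127), np.float64(0.104)), (362, np.float64(0.521), np.float64(-0.138), np.float64(0.111)), (368, np.float64(0.521), np.float64(-0.163), np.float64(0.007))]
jar [0.7293 0.0713 0.086 ]
box [ 0.5876 -0.2821  0.0324]
roll [ 0.7622 -0.1223  0.0063]
box [array([ 0.5393, -0.242 ,  0.03  ]), array([ 0.6477, -0.2654,  0.03  ]), array([ 0.6357, -0.3266,  0.03  ]), array([ 0.5275, -0.3026,  0.03  ])]
```

View pics/crop.png

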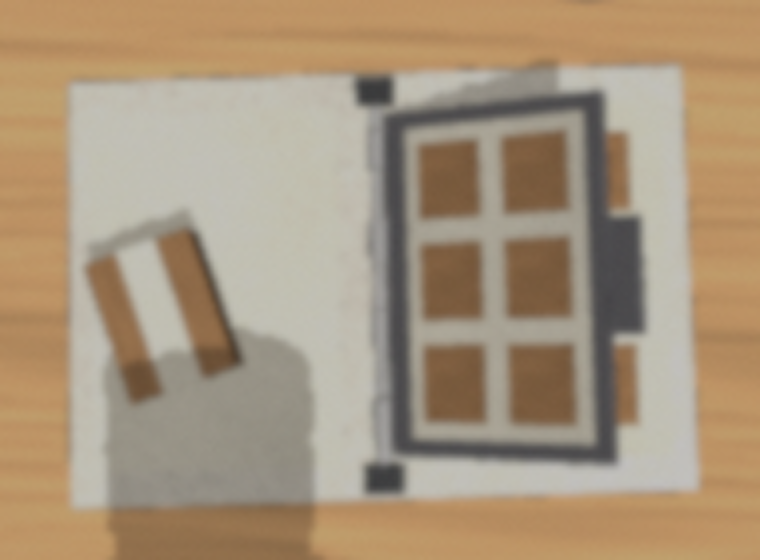

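The crop confirms the carton is skewed about 18° to the stand, with its inner long face toward the spine. The tab is at crop (625,275). I'll push with two half-open fingers flat on that long face.

```bash
cat >> h.py <<'E'
from scipy.spatial.transform import Rotation as Ro
def go(pos,xang=None,Rt=None):
    from plant import telemetry
    s=telemetry.sense(); R=np.array(s["tool_rot"])
    if Rt is None:
        a=np.radians(xang); Rt=np.array([[np.cos(a),np.sin(a),0],[np.sin(a),-np.cos(a),0],[0,0,-1]])
    return np.round((R.T@(np.array(pos)-s["eef_pos"]))*1000,1), np.round(Ro.from_matrix(R.T@Rt).as_rotvec(),4)
E
python3 -c "
from h import *
print(go([.538,.053,.2],111.1))"
```

```text
(array([ 532.2, -480. ,   -1.3]), array([-1.0000e-03, -1.7000e-03, -1.6653e+00]))
```

Call:
{"op": "drive_tool", "data": {"plan": [{"fingers":0.5,"linear":[532,-480,0],"twist":[0,0,-1.665]},{"fingers":0.5,"linear":[532,-480,0],"twist":[0,0,-1.665]},{"fingers":0.5,"linear":[532,-480,0],"twist":[0,0,-1.665]},{"fingers":0.5,"linear":[532,-480,0],"twist":[0,0,-1.665]},{"fingers":0.5,"linear":[532,-480,0],"twist":[0,0,-1.665]}]}}

```text
time_s: 0.52
eef_pos: [0.2671, -0.3753, 0.198]
tool_rot: [[0.618, 0.786, -0.0], [0.786, -0.618, 0.001], [0.001, -0.001, -1.0]]
force: [0.4, -0.5, 0.4]
opening: 0.0428
finger_force: 0.0
```

```bash
python3 -c "
from h import *
print(go([.538,.053,.2],111.1))"
```

```text
(array([504.1, -51.9,  -1.6]), array([-2.0000e-04, -9.0000e-04, -1.0349e+00]))
```

Call:
{"op": "drive_tool", "data": {"plan": [{"fingers":0.5,"linear":[504,-52,0],"twist":[0,0,-1.035]},{"fingers":0.5,"linear":[504,-52,0],"twist":[0,0,-1.035]},{"fingers":0.5,"linear":[504,-52,0],"twist":[0,0,-1.035]},{"fingers":0.5,"linear":[504,-52,0],"twist":[0,0,-1.035]},{"fingers":0.5,"linear":[504,-52,0],"twist":[0,0,-1.035]}]}}

```text
time_s: 0.93
eef_pos: [0.3794, -0.1999, 0.1984]
tool_rot: [[0.041, 0.999, 0.0], [0.999, -0.041, -0.0], [0.0, 0.0, -1.0]]
force: [0.2, -1.4, -0.5]
opening: 0.0425
finger_force: 0.0
```

```bash
python3 -c "
from h import *
print(go([.538,.053,.2],111.1))"
```

```text
(array([259.2, 148.1,  -1.6]), array([ 1.000e-04,  0.000e+00, -4.095e-01]))
```

Call:
{"op": "drive_tool", "data": {"plan": [{"fingers":0.5,"linear":[259,148,0],"twist":[0,0,-0.41]},{"fingers":0.5,"linear":[259,148,0],"twist":[0,0,-0.41]},{"fingers":0.5,"linear":[259,148,0],"twist":[0,0,-0.41]},{"fingers":0.5,"linear":[259,148,0],"twist":[0,0,-0.41]},{"fingers":0.5,"linear":[259,148,0],"twist":[0,0,-0.41]}]}}

```text
time_s: 1.35
eef_pos: [0.4911, -0.0238, 0.1983]
tool_rot: [[-0.357, 0.934, -0.0], [0.934, 0.357, 0.0], [0.0, -0.0, -1.0]]
force: [1.0, -0.7, 0.5]
opening: 0.0427
finger_force: 0.0
```

```bash
python3 -c "
from h import *
print(go([.538,.053,.2],111.1))"
```

```text
(array([55. , 71.2, -1.7]), array([-0.0003, -0.0001, -0.0032]))
```

Call:
{"op": "drive_tool", "data": {"plan": [{"fingers":0.5,"linear":[28,36,0],"twist":[0,0,0]},{"fingers":0.5,"linear":[55,71,0],"twist":[0,0,0]},{"fingers":0.5,"linear":[55,71,30],"twist":[0,0,0]},{"fingers":0.5,"linear":[55,71,70],"twist":[0,0,0]},{"fingers":0.5,"linear":[55,71,90],"twist":[0,0,0]}]}}

```text
time_s: 1.77
eef_pos: [0.5351, 0.052, 0.1042]
tool_rot: [[-0.357, 0.934, -0.006], [0.934, 0.357, 0.001], [0.003, -0.005, -1.0]]
force: [0.1, -0.3, -1.7]
opening: 0.0426
finger_force: 0.0
```

```bash
python3 - <<'E'
from h import *
from plant import eyes
print(go([.538,.053,.014],111.1))
d=eyes.snapshot("scene"); cv2.imwrite("pics/s1.png",cv2.resize(d["image"][100:280,200:440][:,:,::-1],None,fx=3,fy=3))
E
```

```text
(array([-0.3,  3.5, 90.2]), array([-0.005 , -0.0026, -0.003 ]))
```

View pics/s1.png

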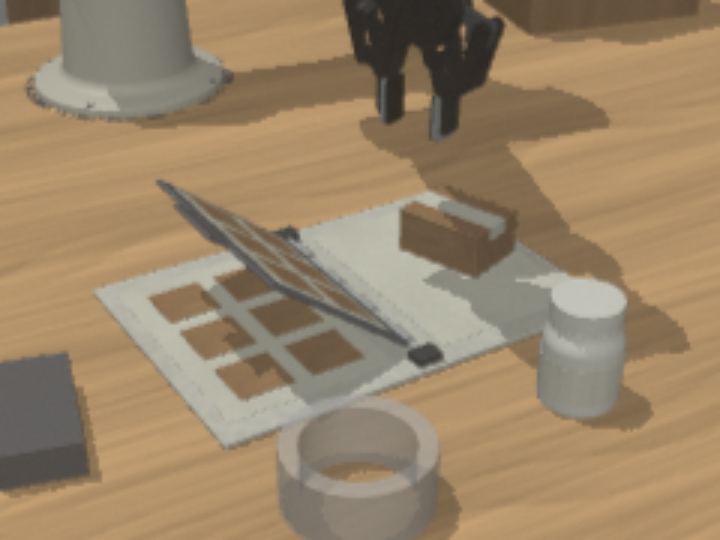

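The scene crop shows the half-open fingers above and on the spine side of the carton, at crop (415,120), with the carton at (455,235). I'll go down and then push.

Call:
{"op": "drive_tool", "data": {"plan": [{"fingers":0.5,"linear":[0,3,30],"twist":[0,0,0]},{"fingers":0.5,"linear":[0,3,60],"twist":[0,0,0]},{"fingers":0.5,"linear":[0,3,80],"twist":[0,0,0]},{"fingers":0.5,"linear":[0,3,89],"twist":[0,0,0]},{"fingers":0.5,"linear":[0,3,89],"twist":[0,0,0]}]}}

```text
time_s: 2.23
eef_pos: [0.5386, 0.0517, 0.0179]
tool_rot: [[-0.355, 0.935, -0.004], [0.935, 0.355, 0.001], [0.002, -0.004, -1.0]]
force: [-0.3, -0.1, 0.9]
opening: 0.0428
finger_force: 0.0
```

Call:
{"op": "drive_tool", "data": {"plan": [{"fingers":0.5,"linear":[5,0,0],"twist":[0,0,0]},{"fingers":0.5,"linear":[10,0,0],"twist":[0,0,0]},{"fingers":0.5,"linear":[15,0,0],"twist":[0,0,0]},{"fingers":0.5,"linear":[20,0,0],"twist":[0,0,0]},{"fingers":0.5,"linear":[25,0,0],"twist":[0,0,0]}]}}

```text
time_s: 2.65
eef_pos: [0.5319, 0.0756, 0.0206]
tool_rot: [[-0.355, 0.935, 0.002], [0.935, 0.355, -0.0], [-0.001, 0.002, -1.0]]
force: [-0.8, -0.6, 0.1]
opening: 0.0427
finger_force: 0.0
```

Call:
{"op": "drive_tool", "data": {"plan": [{"fingers":0.5,"linear":[6,0,0],"twist":[0,0,0]},{"fingers":0.5,"linear":[12,0,0],"twist":[0,0,0]},{"fingers":0.5,"linear":[18,0,0],"twist":[0,0,0]},{"fingers":0.5,"linear":[24,0,0],"twist":[0,0,0]},{"fingers":0.5,"linear":[30,0,0],"twist":[0,0,0]}]}}

```text
time_s: 3.07
eef_pos: [0.5205, 0.1037, 0.0196]
tool_rot: [[-0.355, 0.935, -0.0], [0.935, 0.355, -0.0], [0.0, -0.0, -1.0]]
force: [0.3, 0.8, -0.1]
opening: 0.0429
finger_force: 0.0
```

```bash
python3 - <<'E'
from h import *
from plant import eyes,telemetry
print(telemetry.sense()["eef_pos"])
d=eyes.snapshot("scene"); cv2.imwrite("pics/s2.png",cv2.resize(d["image"][100:280,240:480][:,:,::-1],None,fx=3,fy=3))
E
```

```text
[0.52048    0.10366542 0.01956576]
```

View pics/s2.png

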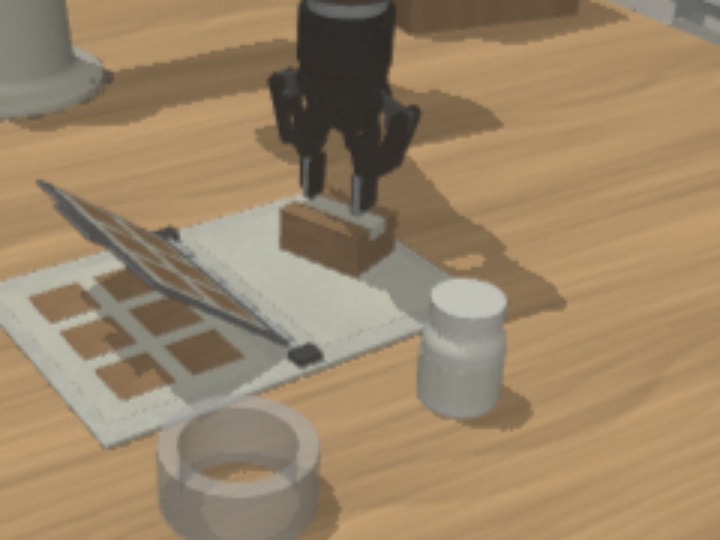

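The crop shows the fingertips at about (335,205), behind the carton from this camera. The carton at (337,232) has not moved, although the TCP readout is now over its centre. I'll measure the fingers directly.

```bash
python3 - <<'E'
from h import *
from plant import eyes,telemetry
np.set_printoptions(precision=3,suppress=True)
s=telemetry.sense(); print(s["eef_pos"],s["joint_positions"],s["force"],s["opening"])
d=eyes.snapshot("scene"); X=cloud(d)
for u,v in [(344,160),(343,163),(344,166),(361,160),(360,165),(361,168),(361,171),(352,172),(352,180),(362,185)]: print(u,v,X[v,u],d["image"][v,u])
def proj(p):
    c=d["R"]@p+d["t"]; return c[:2]/c[2]*d["fx"]+[d["cx"],d["cy"]]
print(proj(s["eef_pos"]))
w=eyes.snapshot("wrist"); 
print(w["T_tool_cam"])
t=eyes.snapshot("top")["image"][170:310,205:395]
cv2.imwrite("pics/m2.png",np.hstack([cv2.resize(w["image"],(448,280)),cv2.resize(t,(350,280))])[:,:,::-1])
E
```

```text
[0.52  0.105 0.019] [ -1.719  15.03  106.62    0.039  58.393 -22.575] [0.191 0.766 0.055] 0.042891067463900145
344 160 [0.502 0.09  0.069] [50 45 40]
343 163 [0.504 0.086 0.063] [51 45 41]
344 166 [0.491 0.099 0.045] [108 107  98]
361 160 [0.549 0.109 0.086] [52 48 43]
360 165 [0.551 0.106 0.073] [58 55 52]
361 168 [0.554 0.108 0.066] [51 48 44]
361 171 [0.547 0.113 0.053] [124 124 115]
352 172 [0.529 0.098 0.046] [110  97  79]
352 180 [0.548 0.087 0.035] [101  84  63]
362 185 [0.558 0.111 0.019] [91 76 57]
[351.581 178.97 ]
[[ 0.    -0.949 -0.314  0.083]
 [ 1.     0.    -0.    -0.   ]
 [ 0.001 -0.314  0.949 -0.177]
 [ 0.     0.     0.     1.   ]]
```

View pics/m2.png

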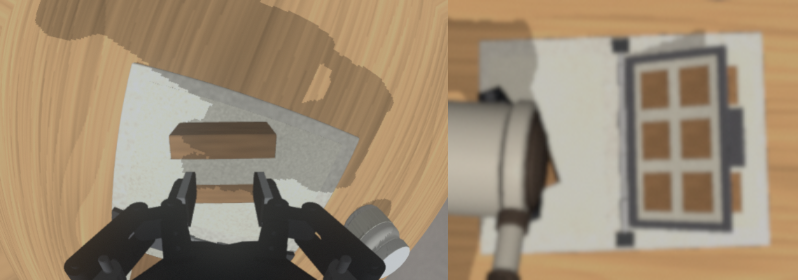

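The wrist view shows the carton top at (170–275, 122–203) with the fingers hovering over it. By depth, the tips are about 30 mm above the height I assumed. I'll back off and measure the tip height before going lower.

Call:
{"op": "drive_tool", "data": {"plan": [{"fingers":0.5,"linear":[-15,0,0],"twist":[0,0,0]},{"fingers":0.5,"linear":[-30,0,0],"twist":[0,0,0]},{"fingers":0.5,"linear":[-45,0,0],"twist":[0,0,0]},{"fingers":0.5,"linear":[-57,0,0],"twist":[0,0,0]},{"fingers":0.5,"linear":[-57,0,0],"twist":[0,0,0]}]}}

```text
time_s: 3.68
eef_pos: [0.5422, 0.0476, 0.0199]
tool_rot: [[-0.353, 0.936, 0.001], [0.936, 0.353, -0.001], [-0.001, 0.001, -1.0]]
force: [-0.3, -0.4, -0.0]
opening: 0.0427
finger_force: 0.0
```

```bash
cat > tip.py <<'E'
from h import *
from plant import eyes,telemetry
np.set_printoptions(precision=4,suppress=True)
s=telemetry.sense(); R=np.array(s["tool_rot"])
d=eyes.snapshot("scene"); X=cloud(d); L=(X-s["eef_pos"])@R
m=(abs(L[...,0])<.03)&(abs(L[...,1])<.06)&(L[...,2]>-.12)&(X[...,2]>.014)&(d["depth"]>0)
for sgn in (1,-1):
    q=m&(L[...,1]*sgn>0)&(d["image"].max(-1)<150); Q=L[q]
    print(sgn,q.sum(),"max tool z mm",np.sort(Q[:,2])[-8:]*1000,Q[np.argsort(Q[:,2])[-6:]].mean(0)*1000)
print(s["time_s"],s["eef_pos"],s["opening"])
E
python3 tip.py
```

```text
1 443 max tool z mm [-38.7368 -38.3928 -37.5158 -35.6999 -35.4481 -35.4295 -34.3486 -33.9872] [ -3.4344  27.144  -35.4049]
-1 417 max tool z mm [-36.0452 -35.8788 -35.7869 -35.4985 -35.4586 -35.156  -34.9273 -33.4925] [ -1.776  -21.9589 -35.0533]
3.6833 [0.5422 0.0476 0.0199] 0.04266022917421217
```

Call:
{"op": "drive_tool", "data": {"plan": [{"fingers":0.5,"linear":[0,0,4],"twist":[0,0,0]},{"fingers":0.5,"linear":[0,0,8],"twist":[0,0,0]},{"fingers":0.5,"linear":[0,0,11],"twist":[0,0,0]},{"fingers":0.5,"linear":[0,0,12],"twist":[0,0,0]},{"fingers":0.5,"linear":[0,0,12],"twist":[0,0,0]}]}}

```text
time_s: 4.15
eef_pos: [0.5403, 0.0503, 0.0069]
tool_rot: [[-0.356, 0.935, -0.001], [0.935, 0.356, 0.0], [0.001, -0.001, -1.0]]
force: [-0.3, 0.6, -0.2]
opening: 0.0425
finger_force: 0.0
```

```bash
sed -i 's/^print(s\["time/cv2.imwrite("pics\/tip.png",cv2.resize(d["image"][120:220,280:420][:,:,::-1],None,fx=5,fy=5))\n&/' tip.py; python3 tip.py
```

```text
1 431 max tool z mm [-23.4187 -17.5105 -17.4172 -16.7342 -15.3029 -14.3565  -9.3873  -8.4192] [ 29.0439  14.561  -13.6029]
-1 416 max tool z mm [-20.1348 -17.7303 -16.5458 -15.8419 -14.2675 -13.3639 -12.7746 -11.8581] [ 28.8331 -20.7878 -14.1086]
4.15 [0.5403 0.0503 0.0069] 0.04247480432568502
```

View pics/tip.png

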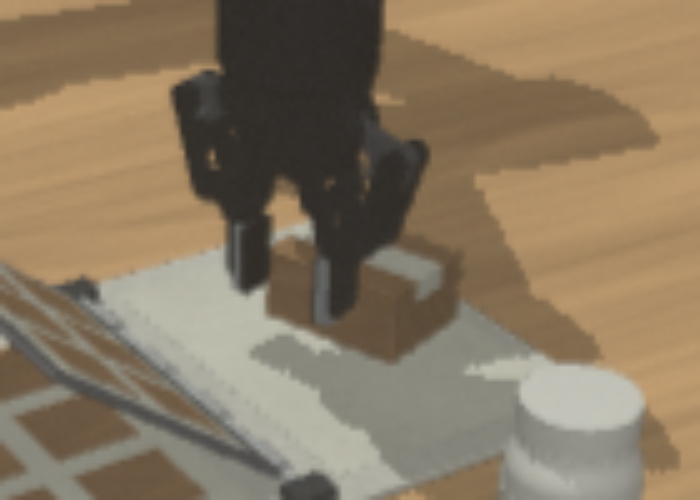

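The crop shows the fingertips at (245,290) and (330,320), beside the carton's inner face and clear of it. I'll read their height from depth.

```bash
cat > tip2.py <<'E'
from h import *
from plant import eyes,telemetry
np.set_printoptions(precision=1,suppress=True)
s=telemetry.sense(); d=eyes.snapshot("scene"); X=cloud(d); L=(X-s["eef_pos"])@np.array(s["tool_rot"])*1000
for u in (329,345):
    for v in range(166,194,2): print(u,v,L[v,u],X[v,u,2]*1000,d["image"][v,u])
E
python3 tip2.py
```

```text
329 166 [-12.  -19.2 -70.6] 77.92250083373197 [49 45 40]
329 168 [-11.1 -19.7 -64.7] 71.97293878707005 [48 44 39]
329 170 [ -8.4 -21.8 -57.4] 64.65125683360256 [49 45 39]
329 172 [ -9.4 -20.8 -52.6] 59.90119917616165 [49 44 40]
329 174 [ -9.1 -20.9 -46.9] 54.17599359929205 [48 43 38]
329 176 [ -9.8 -20.2 -41.9] 49.155984542705305 [49 45 40]
329 178 [ -8.3 -21.3 -35.2] 42.47524307619079 [111 109 100]
329 180 [ 36.2 -56.6   2.3] 4.9770701797077646 [186 186 171]
329 182 [ 25.5 -48.    0.6] 6.75610783872171 [187 187 171]
329 184 [ 19.3 -42.9   2. ] 5.341870034548132 [186 185 171]
329 186 [ 12.4 -37.3   2.8] 4.532905812267412 [185 185 170]
329 188 [  2.9 -29.6   1.6] 5.721161605871764 [186 186 170]
329 190 [ -3.1 -24.6   2.8] 4.4576620786334145 [179 179 164]
329 192 [-12.6 -16.9   1.4] 5.867786739305523 [186 186 171]
345 166 [-11.9  28.5 -86.8] 94.02188408007078 [53 49 45]
345 168 [-11.6  28.5 -81.4] 88.66780430338218 [51 48 43]
345 170 [-14.9  31.1 -78.4] 85.61731766072978 [52 47 43]
345 172 [ -9.5  27.5 -69.6] 76.86237129646999 [84 84 81]
345 174 [ -8.8  27.2 -63.9] 71.14769826964566 [91 92 90]
345 176 [ -9.2  27.8 -58.8] 66.08446474852633 [90 91 89]
345 178 [-10.   28.6 -54.1] 61.30440046748931 [80 81 79]
345 180 [ -6.6  26.4 -46.4] 53.62222011540353 [80 80 78]
345 182 [ -9.6  28.8 -43. ] 50.26747903905028 [83 83 81]
345 184 [ -8.4  28.2 -36.8] 44.03438800716011 [96 95 90]
345 186 [32.2 -1.  -2.3] 9.573512284724687 [100  81  61]
345 188 [29.4  1.4  1.4] 5.845861164697298 [181 181 165]
345 190 [20.2  8.3  0.6] 6.694020136364095 [171 171 156]
345 192 [14.  13.   1.8] 5.493364008415418 [135 134 124]
```

The tips are consistently about 34 mm behind the reported TCP, so their true height is about 41 mm. I'll lower another 26 mm, watching the force.

Call:
{"op": "drive_tool", "data": {"plan": [{"fingers":0.5,"linear":[0,0,5],"twist":[0,0,0]},{"fingers":0.5,"linear":[0,0,10],"twist":[0,0,0]},{"fingers":0.5,"linear":[0,0,14],"twist":[0,0,0]},{"fingers":0.5,"linear":[0,0,16],"twist":[0,0,0]},{"fingers":0.5,"linear":[0,0,16],"twist":[0,0,0]}]}}

```text
time_s: 4.67
eef_pos: [0.5403, 0.0498, -0.0093]
tool_rot: [[-0.355, 0.935, -0.002], [0.935, 0.355, 0.0], [0.001, -0.001, -1.0]]
force: [-0.1, -0.3, -0.0]
opening: 0.0427
finger_force: 0.0
```

```bash
python3 tip2.py | awk '$NF!=""' | sed -n '6,12p;22,28p'
```

```text
329 176 [ -8.2 -21.  -57.4] 48.13525776504418 [51 47 42]
329 178 [ -6.7 -22.1 -50.7] 41.492570834824996 [51 47 42]
329 180 [ -9.6 -19.6 -47.2] 37.94422990939703 [50 46 41]
329 182 [ -7.2 -21.4 -39.8] 30.553708862964488 [50 45 42]
329 184 [ -6.7 -21.6 -33.8] 24.564835230769116 [133 132 122]
329 186 [ 12.  -36.4 -14.1] 4.923796596065345 [187 186 172]
329 188 [  3.2 -29.3 -14.8] 5.619104323388163 [172 172 157]
345 180 [ -7.7  27.7 -63.8] 54.53228284928809 [69 68 66]
345 182 [ -7.1  27.6 -58. ] 48.71702448455363 [69 67 65]
345 184 [ -7.8  28.3 -53.1] 43.79216389649231 [66 65 62]
345 186 [ -8.1  28.8 -47.8] 38.508805515653364 [60 57 54]
345 188 [ -6.8  28.1 -41.4] 32.081031725614 [64 62 59]
345 190 [ -7.4  28.8 -36.3] 27.022077074957114 [108 109 105]
345 192 [ 15.2  12.7 -14.1] 4.7973839426915745 [135 135 124]
```

Call:
{"op": "drive_tool", "data": {"plan": [{"fingers":0.5,"linear":[0,0,4],"twist":[0,0,0]},{"fingers":0.5,"linear":[0,0,8],"twist":[0,0,0]},{"fingers":0.5,"linear":[3,0,10],"twist":[0,0,0]},{"fingers":0.5,"linear":[8,0,10],"twist":[0,0,0]},{"fingers":0.5,"linear":[13,0,10],"twist":[0,0,0]}]}}

```text
time_s: 5.13
eef_pos: [0.536, 0.0623, -0.0186]
tool_rot: [[-0.355, 0.935, -0.001], [0.935, 0.355, 0.0], [0.0, -0.0, -1.0]]
force: [0.0, 0.2, 0.7]
opening: 0.0429
finger_force: 0.0
```

Call:
{"op": "drive_tool", "data": {"plan": [{"fingers":0.5,"linear":[5,0,0],"twist":[0,0,0]},{"fingers":0.5,"linear":[10,0,0],"twist":[0,0,0]},{"fingers":0.5,"linear":[15,0,0],"twist":[0,0,0]},{"fingers":0.5,"linear":[20,0,0],"twist":[0,0,0]},{"fingers":0.5,"linear":[25,0,0],"twist":[0,0,0]}]}}

```text
time_s: 5.55
eef_pos: [0.5275, 0.0857, -0.0183]
tool_rot: [[-0.355, 0.935, 0.0], [0.935, 0.355, -0.0], [-0.0, 0.0, -1.0]]
force: [1.3, 1.0, -0.0]
opening: 0.0426
finger_force: 0.4
```

Call:
{"op": "drive_tool", "data": {"plan": [{"fingers":0.5,"linear":[5,0,0],"twist":[0,0,0]},{"fingers":0.5,"linear":[10,0,0],"twist":[0,0,0]},{"fingers":0.5,"linear":[15,0,0],"twist":[0,0,0]},{"fingers":0.5,"linear":[20,0,0],"twist":[0,0,0]},{"fingers":0.5,"linear":[25,0,0],"twist":[0,0,0]}]}}

```text
time_s: 5.97
eef_pos: [0.5187, 0.109, -0.0182]
tool_rot: [[-0.355, 0.935, 0.0], [0.935, 0.355, -0.0], [-0.0, 0.0, -1.0]]
force: [0.8, -0.9, 1.1]
opening: 0.0424
finger_force: 0.7
```

Call:
{"op": "drive_tool", "data": {"plan": [{"fingers":0.5,"linear":[5,0,0],"twist":[0,0,0]},{"fingers":0.5,"linear":[10,0,0],"twist":[0,0,0]},{"fingers":0.5,"linear":[15,0,0],"twist":[0,0,0]},{"fingers":0.5,"linear":[20,0,0],"twist":[0,0,0]},{"fingers":0.5,"linear":[25,0,0],"twist":[0,0,0]}]}}

```text
time_s: 6.38
eef_pos: [0.5096, 0.1325, -0.0184]
tool_rot: [[-0.355, 0.935, 0.0], [0.935, 0.355, 0.0], [0.0, 0.0, -1.0]]
force: [0.7, -1.1, 1.0]
opening: 0.0426
finger_force: 0.6
```

```bash
python3 - <<'E'
from h import *
from plant import eyes,telemetry
print(telemetry.sense()["eef_pos"])
d=eyes.snapshot("scene"); cv2.imwrite("pics/s3.png",cv2.resize(d["image"][100:280,240:480][:,:,::-1],None,fx=3,fy=3))
E
```

```text
[ 0.50959195  0.13250198 -0.01839704]
```

View pics/s3.png

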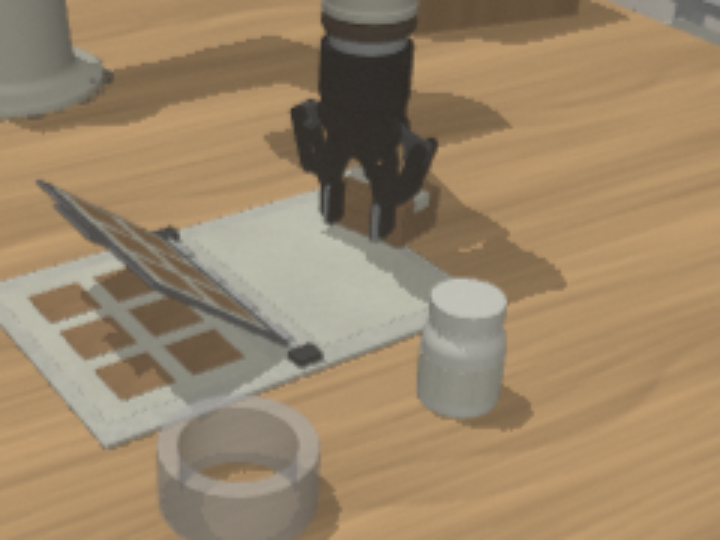

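The crop shows the carton being pushed squarely over the stand's left edge, at crop (385,200). I'll continue.

Call:
{"op": "drive_tool", "data": {"plan": [{"fingers":0.5,"linear":[5,0,0],"twist":[0,0,0]},{"fingers":0.5,"linear":[10,0,0],"twist":[0,0,0]},{"fingers":0.5,"linear":[15,0,0],"twist":[0,0,0]},{"fingers":0.5,"linear":[20,0,0],"twist":[0,0,0]},{"fingers":0.5,"linear":[25,0,0],"twist":[0,0,0]}]}}

```text
time_s: 6.85
eef_pos: [0.5006, 0.1559, -0.0185]
tool_rot: [[-0.355, 0.935, -0.0], [0.935, 0.355, 0.0], [0.0, -0.0, -1.0]]
force: [-0.8, -0.6, 0.2]
opening: 0.0427
finger_force: 0.3
```

Call:
{"op": "drive_tool", "data": {"plan": [{"fingers":0.5,"linear":[5,0,0],"twist":[0,0,0]},{"fingers":0.5,"linear":[10,0,0],"twist":[0,0,0]},{"fingers":0.5,"linear":[15,0,0],"twist":[0,0,0]},{"fingers":0.5,"linear":[20,0,0],"twist":[0,0,0]},{"fingers":0.5,"linear":[25,0,0],"twist":[0,0,0]}]}}

```text
time_s: 7.27
eef_pos: [0.4918, 0.1792, -0.0184]
tool_rot: [[-0.355, 0.935, -0.0], [0.935, 0.355, -0.0], [-0.0, -0.0, -1.0]]
force: [0.1, -1.4, -0.0]
opening: 0.0428
finger_force: 0.3
```

Call:
{"op": "drive_tool", "data": {"plan": [{"fingers":0.5,"linear":[5,0,0],"twist":[0,0,0]},{"fingers":0.5,"linear":[10,0,0],"twist":[0,0,0]},{"fingers":0.5,"linear":[15,0,0],"twist":[0,0,0]},{"fingers":0.5,"linear":[20,0,0],"twist":[0,0,0]},{"fingers":0.5,"linear":[20,0,0],"twist":[0,0,0]}]}}

```text
time_s: 7.68
eef_pos: [0.4844, 0.1983, -0.0184]
tool_rot: [[-0.356, 0.935, -0.0], [0.935, 0.356, 0.0], [0.0, -0.0, -1.0]]
force: [-0.0, -0.1, 0.3]
opening: 0.0425
finger_force: 0.0
```

Call:
{"op": "drive_tool", "data": {"plan": [{"fingers":0.5,"linear":[-15,0,0],"twist":[0,0,0]},{"fingers":0.5,"linear":[-25,0,-30],"twist":[0,0,0]},{"fingers":0.5,"linear":[-25,0,-70],"twist":[0,0,0]},{"fingers":0.5,"linear":[-25,0,-110],"twist":[0,0,0]},{"fingers":0.5,"linear":[-25,0,-150],"twist":[0,0,0]}]}}

```text
time_s: 8.1
eef_pos: [0.4933, 0.1739, 0.1332]
tool_rot: [[-0.355, 0.935, -0.001], [0.935, 0.355, 0.0], [0.0, -0.001, -1.0]]
force: [1.2, -0.0, -0.4]
opening: 0.0427
finger_force: 0.0
```

```bash
python3 - <<'E'
from h import *
from plant import eyes,telemetry
np.set_printoptions(precision=4,suppress=True)
print(telemetry.sense()["eef_pos"])
d=eyes.snapshot("scene"); X=cloud(d); h=X[...,2]
m=(h>.034)&(h<.05)&(X[...,1]>.16)&(X[...,1]<.33)&(X[...,0]>.38)&(X[...,0]<.6)
Q=X[m][:,:2]; print("carton top z",m.sum(),np.median(h[m])); r=cv2.minAreaRect((Q*1000).astype(np.float32)); print(r)
S=np.array([.998,.0615]);N=np.array([-.0615,.998]); print("n range of corners",(cv2.boxPoints(r)/1000-[.538,-.0085])@N)
# leaf: points between, stand frame
G=X[...,:2]-[.538,-.0085]; a=G@S; n=G@N
m=(n<-.03)&(n>-.15)&(abs(a)<.08)&(h>.02)&(h<.14); print("leaf angle",m.sum(),np.median(np.arctan2(h[m]-.0085,-n[m])))
cv2.imwrite("pics/s4.png",cv2.resize(d["image"][60:260,240:480][:,:,::-1],None,fx=3,fy=3))
E
```

```text
[0.4933 0.1739 0.1332]
carton top z 321 0.03891889472154769
((471.2415771484375, 233.7953338623047), (82.77421569824219, 64.34031677246094), 24.67536163330078)
n range of corners [0.261  0.201  0.2308 0.2908]
leaf angle 645 0.6735188587613813
```

View pics/s4.png

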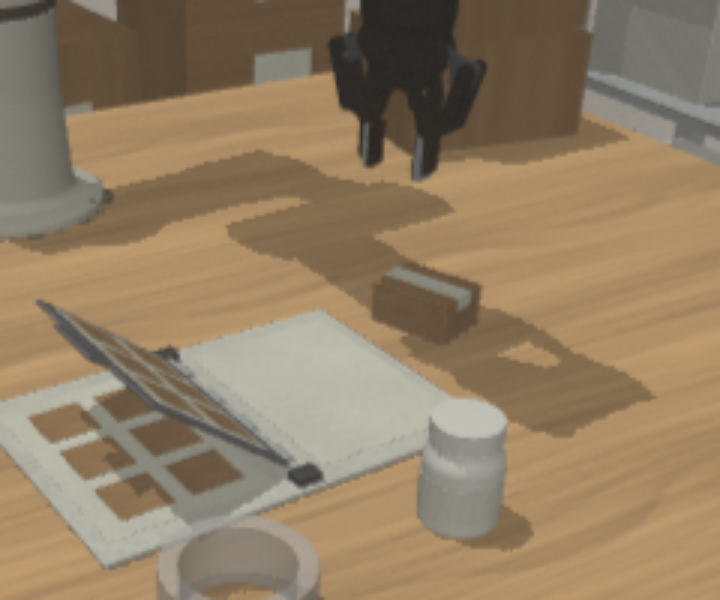

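The crop shows the carton flat on the bench at (427,302). Its nearest corner is about 26 mm clear of the stand edge and its top is at 39 mm. The leaf is still at about 0.68 rad. Next I'll shut the fingers, turn square to the spine, and move to the right of the tab.

```bash
python3 -c "
from h import *
print(go([.550,-.208,.20],93.5))"
```

```text
(array([-376.1,  -87.7,  -57.3]), array([0.0145, 0.0013, 0.3019]))
```

Call:
{"op": "drive_tool", "data": {"plan": [{"fingers":1,"linear":[0,0,-30],"twist":[0,0,0.1]},{"fingers":1,"linear":[0,0,-60],"twist":[0,0,0.2]},{"fingers":1,"linear":[-40,-10,-65],"twist":[0,0,0.302]},{"fingers":1,"linear":[-80,-19,-65],"twist":[0,0,0.302]},{"fingers":1,"linear":[-120,-28,-65],"twist":[0,0,0.302]}]}}

```text
time_s: 8.57
eef_pos: [0.5109, 0.051, 0.1977]
tool_rot: [[-0.063, 0.998, 0.003], [0.998, 0.063, -0.0], [-0.0, 0.003, -1.0]]
force: [0.6, -0.0, 0.1]
opening: -0.0002
finger_force: 0.0
```

```bash
python3 -c "
from h import *
print(go([.550,-.208,.20],93.5))"
```

```text
(array([-261. ,   22.8,   -2.1]), array([0.0027, 0.0005, 0.0019]))
```

Call:
{"op": "drive_tool", "data": {"plan": [{"fingers":1,"linear":[-40,5,0],"twist":[0,0,0]},{"fingers":1,"linear":[-80,10,0],"twist":[0,0,0]},{"fingers":1,"linear":[-120,15,0],"twist":[0,0,0]},{"fingers":1,"linear":[-160,20,0],"twist":[0,0,0]},{"fingers":1,"linear":[-200,23,0],"twist":[0,0,0]}]}}

```text
time_s: 8.98
eef_pos: [0.5455, -0.1483, 0.1964]
tool_rot: [[-0.061, 0.998, 0.0], [0.998, 0.061, 0.0], [0.0, 0.0, -1.0]]
force: [1.1, -0.1, -0.4]
opening: 0.0001
finger_force: 0.0
```

Call:
{"op": "drive_tool", "data": {"plan": [{"fingers":1,"linear":[-40,0,0],"twist":[0,0,0]},{"fingers":1,"linear":[-61,0,0],"twist":[0,0,0]},{"fingers":1,"linear":[-61,0,0],"twist":[0,0,0]},{"fingers":1,"linear":[-61,0,20],"twist":[0,0,0]},{"fingers":1,"linear":[-61,0,20],"twist":[0,0,0]}]}}

```text
time_s: 9.4
eef_pos: [0.5474, -0.206, 0.1731]
tool_rot: [[-0.06, 0.998, -0.005], [0.998, 0.06, 0.003], [0.004, -0.004, -1.0]]
force: [-0.8, 1.6, -2.1]
opening: -0.0
finger_force: 0.0
```

```bash
cat > st.py <<'E'
from h import *
from plant import eyes,telemetry
np.set_printoptions(precision=3,suppress=True)
S=np.array([.998,.0615]);N=np.array([-.0615,.998]);O=[.538,-.0085]
s=telemetry.sense(); R=np.array(s["tool_rot"]); p=np.array(s["eef_pos"]); g=p[:2]-O
d=eyes.snapshot("scene"); X=cloud(d); h=X[...,2]; L=(X-p)@R
m=(abs(L[...,0])<.02)&(abs(L[...,1])<.025)&(L[...,2]>-.09)&(L[...,2]<.01)&(h>.02)&(d["image"].max(-1)<150)
if m.sum(): print("tip tool z",np.sort(L[m][:,2])[-12:], "mean xy",L[m][:,:2].mean(0),"x rng",L[m][:,0].min(),L[m][:,0].max())
print("tcp a,n,z",g@S,g@N,p[2],"force",s["force"],s["time_s"])
G=X[...,:2]-O; a=G@S; n=G@N; r=np.hypot(n,h-.0085); th=np.pi-np.arctan2(h-.0085,n)
th=np.arctan2(h-.0085,-n); m=(abs(a)<.09)&(abs(a)>.035)&(r>.05)&(r<.15)&(th>.3)&(th<3.0)
m&=~((abs(L[...,0])<.06)&(abs(L[...,1])<.06)&(L[...,2]<.0))
if m.sum(): print("leaf",m.sum(),np.percentile(th[m],[10,50,90]))
E
python3 st.py
```

```text
tip tool z [-0.034 -0.034 -0.034 -0.034 -0.033 -0.033 -0.033 -0.033 -0.033 -0.032
 -0.032 -0.032] mean xy [-0.006  0.007] x rng -0.015324097495244077 0.010746057145687769
tcp a,n,z -0.0028098977852652855 -0.1976873617443593 0.17312824018077227 force [-0.819  1.579 -2.115] 9.4
leaf 329 [0.665 0.674 0.687]
```

The shut tips are about 32 mm behind the reported TCP too. I'll descend to the right of the tab and bring the fingers up to it.

Call:
{"op": "drive_tool", "data": {"plan": [{"fingers":1,"linear":[0,3,35],"twist":[0,0,0]},{"fingers":1,"linear":[0,3,70],"twist":[0,0,0]},{"fingers":1,"linear":[0,3,100],"twist":[0,0,0]},{"fingers":1,"linear":[8,3,114],"twist":[0,0,0]},{"fingers":1,"linear":[20,3,114],"twist":[0,0,0]}]}}

```text
time_s: 9.87
eef_pos: [0.5481, -0.1849, 0.0589]
tool_rot: [[-0.061, 0.998, -0.006], [0.998, 0.061, 0.004], [0.004, -0.006, -1.0]]
force: [-0.0, 0.8, -0.0]
opening: 0.0001
finger_force: 0.0
```

Call:
{"op": "drive_tool", "data": {"plan": [{"fingers":1,"linear":[8,0,0],"twist":[0,0,0]},{"fingers":1,"linear":[16,0,0],"twist":[0,0,0]},{"fingers":1,"linear":[24,0,0],"twist":[0,0,0]},{"fingers":1,"linear":[32,0,0],"twist":[0,0,0]},{"fingers":1,"linear":[38,0,-3],"twist":[0,0,0]}]}}

```text
time_s: 10.28
eef_pos: [0.5505, -0.1522, 0.0687]
tool_rot: [[-0.063, 0.998, 0.005], [0.998, 0.063, -0.009], [-0.009, 0.004, -1.0]]
force: [-4.2, -15.2, 9.3]
opening: -0.0002
finger_force: 7.3
```

```bash
python3 st.py; python3 - <<'E'
from h import *
from plant import eyes
d=eyes.snapshot("scene"); cv2.imwrite("pics/s5.png",cv2.resize(d["image"][60:260,200:440][:,:,::-1],None,fx=3,fy=3))
E
```

```text
tip tool z [-0.036 -0.036 -0.035 -0.035 -0.035 -0.034 -0.034 -0.034 -0.033 -0.033
 -0.031 -0.031] mean xy [-0.005  0.007] x rng -0.014642889031671946 0.019769074634146528
tcp a,n,z 0.003644580165900555 -0.14420914624754327 0.06869134977903246 force [ -4.197 -15.194   9.258] 10.2833
leaf 200 [0.696 0.707 0.719]
```

View pics/s5.png

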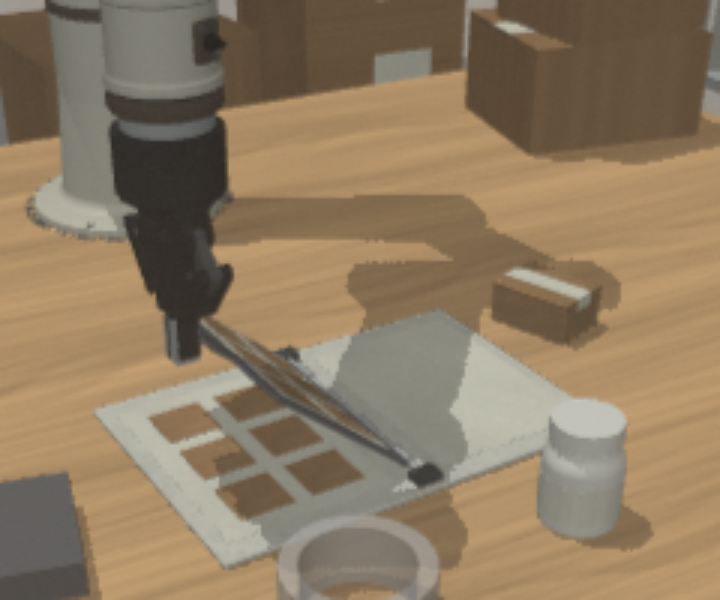

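The crop shows the finger against the tab edge at (200,320), and the leaf has started to rise (0.71 rad). I'll follow the arc.

Call:
{"op": "drive_tool", "data": {"plan": [{"fingers":1,"linear":[4,0,-3],"twist":[0,0,0]},{"fingers":1,"linear":[8,0,-7],"twist":[0,0,0]},{"fingers":1,"linear":[13,0,-11],"twist":[0,0,0]},{"fingers":1,"linear":[18,0,-15],"twist":[0,0,0]},{"fingers":1,"linear":[24,0,-19],"twist":[0,0,0]}]}}

```text
time_s: 10.8
eef_pos: [0.5502, -0.1289, 0.089]
tool_rot: [[-0.06, 0.998, 0.008], [0.998, 0.06, -0.008], [-0.009, 0.007, -1.0]]
force: [-0.0, -8.0, 6.3]
opening: -0.0002
finger_force: 3.9
```

```bash
python3 st.py
```

```text
tip tool z [-0.035 -0.035 -0.035 -0.034 -0.034 -0.033 -0.033 -0.033 -0.032 -0.032
 -0.032 -0.032] mean xy [-0.006  0.007] x rng -0.014946029024240682 0.01894208380090922
tcp a,n,z 0.0047518370696103835 -0.12094419586454759 0.08903169300462457 force [-0.027 -7.981  6.346] 10.8
leaf 44 [0.822 0.845 0.899]
```

Call:
{"op": "drive_tool", "data": {"plan": [{"fingers":1,"linear":[6,0,-4],"twist":[0,0,0]},{"fingers":1,"linear":[12,0,-8],"twist":[0,0,0]},{"fingers":1,"linear":[18,0,-11],"twist":[0,0,0]},{"fingers":1,"linear":[24,0,-14],"twist":[0,0,0]},{"fingers":1,"linear":[30,0,-16],"twist":[0,0,0]}]}}

```text
time_s: 11.27
eef_pos: [0.5463, -0.0953, 0.1023]
tool_rot: [[-0.061, 0.998, 0.003], [0.998, 0.061, -0.002], [-0.002, 0.003, -1.0]]
force: [1.0, -2.6, 2.3]
opening: -0.0003
finger_force: 1.6
```

Call:
{"op": "drive_tool", "data": {"plan": [{"fingers":1,"linear":[6,0,-3],"twist":[0,0,0]},{"fingers":1,"linear":[12,0,-6],"twist":[0,0,0]},{"fingers":1,"linear":[18,0,-8],"twist":[0,0,0]},{"fingers":1,"linear":[24,0,-10],"twist":[0,0,0]},{"fingers":1,"linear":[30,0,-12],"twist":[0,0,0]}]}}

```text
time_s: 11.68
eef_pos: [0.5432, -0.0643, 0.1125]
tool_rot: [[-0.061, 0.998, -0.001], [0.998, 0.061, 0.0], [0.001, -0.001, -1.0]]
force: [0.9, -1.5, -0.5]
opening: 0.0001
finger_force: 0.9
```

```bash
python3 st.py
```

```text
tip tool z [-0.021 -0.021 -0.021 -0.02  -0.02  -0.02  -0.019 -0.019 -0.018 -0.018
 -0.017 -0.017] mean xy [-0.001  0.007] x rng -0.01544844896322876 0.01994954655320421
tcp a,n,z 0.00170886983508223 -0.056036221489701755 0.11246844749375987 force [ 0.937 -1.487 -0.49 ] 11.6833
leaf 532 [1.249 1.274 1.292]
```

Call:
{"op": "drive_tool", "data": {"plan": [{"fingers":1,"linear":[8,0,-3],"twist":[0,0,0]},{"fingers":1,"linear":[16,0,-6],"twist":[0,0,0]},{"fingers":1,"linear":[24,0,-9],"twist":[0,0,0]},{"fingers":1,"linear":[32,0,-11],"twist":[0,0,0]},{"fingers":1,"linear":[40,0,-12],"twist":[0,0,0]}]}}

```text
time_s: 12.15
eef_pos: [0.5407, -0.0244, 0.1248]
tool_rot: [[-0.061, 0.998, -0.0], [0.998, 0.061, 0.0], [0.0, -0.0, -1.0]]
force: [-0.6, -2.1, -1.6]
opening: -0.0
finger_force: 0.8
```

Call:
{"op": "drive_tool", "data": {"plan": [{"fingers":1,"linear":[7,0,0],"twist":[0,0,0]},{"fingers":1,"linear":[14,0,0],"twist":[0,0,0]},{"fingers":1,"linear":[21,0,1],"twist":[0,0,0]},{"fingers":1,"linear":[28,0,2],"twist":[0,0,0]},{"fingers":1,"linear":[35,0,4],"twist":[0,0,0]}]}}

```text
time_s: 12.57
eef_pos: [0.5392, 0.0103, 0.1209]
tool_rot: [[-0.061, 0.998, 0.001], [0.998, 0.061, -0.0], [-0.0, 0.001, -1.0]]
force: [-0.4, -1.2, 1.4]
opening: 0.0002
finger_force: 0.8
```

```bash
python3 st.py
```

```text
tip tool z [0.008 0.008 0.008 0.008 0.008 0.008 0.009 0.009 0.009 0.009 0.009 0.01 ] mean xy [-0.001  0.005] x rng -0.015686259580142303 0.018283606414094298
tcp a,n,z 0.002368205640037909 0.0186659856782663 0.12088921069012198 force [-0.449 -1.216  1.408] 12.5667
leaf 974 [1.719 1.746 1.763]
```

Call:
{"op": "drive_tool", "data": {"plan": [{"fingers":1,"linear":[6,0,2],"twist":[0,0,0]},{"fingers":1,"linear":[12,0,4],"twist":[0,0,0]},{"fingers":1,"linear":[18,0,6],"twist":[0,0,0]},{"fingers":1,"linear":[24,0,8],"twist":[0,0,0]},{"fingers":1,"linear":[30,0,10],"twist":[0,0,0]}]}}

```text
time_s: 13.03
eef_pos: [0.537, 0.0401, 0.1102]
tool_rot: [[-0.061, 0.998, -0.0], [0.998, 0.061, -0.0], [-0.0, -0.0, -1.0]]
force: [0.5, -1.1, -0.9]
opening: -0.0002
finger_force: 0.6
```

Call:
{"op": "drive_tool", "data": {"plan": [{"fingers":1,"linear":[5,0,3],"twist":[0,0,0]},{"fingers":1,"linear":[10,0,6],"twist":[0,0,0]},{"fingers":1,"linear":[15,0,9],"twist":[0,0,0]},{"fingers":1,"linear":[20,0,12],"twist":[0,0,0]},{"fingers":1,"linear":[25,0,16],"twist":[0,0,0]}]}}

```text
time_s: 13.45
eef_pos: [0.5355, 0.0651, 0.0944]
tool_rot: [[-0.061, 0.998, 0.0], [0.998, 0.061, 0.0], [0.0, 0.0, -1.0]]
force: [-0.6, -0.4, 1.5]
opening: -0.0
finger_force: 0.6
```

```bash
python3 st.py
```

```text
tip tool z [0.003 0.004 0.004 0.004 0.004 0.004 0.004 0.004 0.005 0.005 0.006 0.007] mean xy [-0.005  0.004] x rng -0.019957094611183248 0.01992794389190981
tcp a,n,z 0.002069560850277275 0.0735626044038884 0.09440766868479956 force [-0.555 -0.413  1.543] 13.45
leaf 1024 [2.134 2.163 2.182]
```

Call:
{"op": "drive_tool", "data": {"plan": [{"fingers":1,"linear":[5,0,3],"twist":[0,0,0]},{"fingers":1,"linear":[9,0,7],"twist":[0,0,0]},{"fingers":1,"linear":[14,0,11],"twist":[0,0,0]},{"fingers":1,"linear":[18,0,15],"twist":[0,0,0]},{"fingers":1,"linear":[22,0,19],"twist":[0,0,0]}]}}

```text
time_s: 13.92
eef_pos: [0.5342, 0.087, 0.0752]
tool_rot: [[-0.061, 0.998, 0.0], [0.998, 0.061, 0.0], [0.0, 0.0, -1.0]]
force: [0.8, -0.5, 1.0]
opening: 0.0
finger_force: 0.5
```

Call:
{"op": "drive_tool", "data": {"plan": [{"fingers":1,"linear":[4,0,5],"twist":[0,0,0]},{"fingers":1,"linear":[8,0,10],"twist":[0,0,0]},{"fingers":1,"linear":[12,0,15],"twist":[0,0,0]},{"fingers":1,"linear":[15,0,20],"twist":[0,0,0]},{"fingers":1,"linear":[18,0,25],"twist":[0,0,0]}]}}

```text
time_s: 14.33
eef_pos: [0.533, 0.1049, 0.05]
tool_rot: [[-0.061, 0.998, -0.0], [0.998, 0.061, 0.0], [0.0, -0.0, -1.0]]
force: [-0.1, 0.5, 0.9]
opening: 0.0001
finger_force: 0.4
```

```bash
python3 st.py
```

```text
tip tool z [-0.018 -0.018 -0.018 -0.018 -0.018 -0.017 -0.017 -0.017 -0.017 -0.016
 -0.015 -0.015] mean xy [-0.006  0.005] x rng -0.01973383053124682 0.019796695982726927
tcp a,n,z 0.0019663049576895816 0.11345565442317716 0.050039311940330816 force [-0.124  0.471  0.87 ] 14.3333
leaf 839 [2.556 2.585 2.603]
```

Call:
{"op": "drive_tool", "data": {"plan": [{"fingers":1,"linear":[3,0,5],"twist":[0,0,0]},{"fingers":1,"linear":[6,0,10],"twist":[0,0,0]},{"fingers":1,"linear":[8,0,15],"twist":[0,0,0]},{"fingers":1,"linear":[10,0,20],"twist":[0,0,0]},{"fingers":1,"linear":[12,0,25],"twist":[0,0,0]}]}}

```text
time_s: 14.8
eef_pos: [0.5324, 0.1167, 0.0251]
tool_rot: [[-0.061, 0.998, 0.0], [0.998, 0.061, 0.0], [0.0, 0.0, -1.0]]
force: [-0.0, 0.4, 0.9]
opening: 0.0001
finger_force: 0.4
```

Call:
{"op": "drive_tool", "data": {"plan": [{"fingers":1,"linear":[3,0,6],"twist":[0,0,0]},{"fingers":1,"linear":[5,0,12],"twist":[0,0,0]},{"fingers":1,"linear":[7,0,17],"twist":[0,0,0]},{"fingers":1,"linear":[9,0,22],"twist":[0,0,0]},{"fingers":1,"linear":[10,0,26],"twist":[0,0,0]}]}}

```text
time_s: 15.22
eef_pos: [0.5314, 0.1266, -0.0011]
tool_rot: [[-0.061, 0.998, -0.001], [0.998, 0.061, -0.0], [0.0, -0.001, -1.0]]
force: [-0.3, -0.6, 0.7]
opening: 0.0001
finger_force: 0.3
```

```bash
python3 st.py
```

```text
tip tool z [-0.028 -0.028 -0.028 -0.028 -0.028 -0.028 -0.028 -0.028 -0.027 -0.027
 -0.027 -0.027] mean xy [-0.006  0.005] x rng -0.019844423633890846 0.019472107859118324
tcp a,n,z 0.001747852793103112 0.13527968902634974 -0.0011326471911605115 force [-0.262 -0.56   0.677] 15.2167
leaf 615 [2.949 2.977 2.993]
```

Call:
{"op": "drive_tool", "data": {"plan": [{"fingers":1,"linear":[1,0,5],"twist":[0,0,0]},{"fingers":1,"linear":[2,0,10],"twist":[0,0,0]},{"fingers":1,"linear":[3,0,14],"twist":[0,0,0]},{"fingers":1,"linear":[3,0,17],"twist":[0,0,0]},{"fingers":1,"linear":[3,0,18],"twist":[0,0,0]}]}}

```text
time_s: 15.68
eef_pos: [0.5312, 0.1295, -0.019]
tool_rot: [[-0.061, 0.998, -0.001], [0.998, 0.061, 0.0], [0.0, -0.001, -1.0]]
force: [-0.2, -0.2, -0.3]
opening: -0.0
finger_force: 0.3
```

Call:
{"op": "drive_tool", "data": {"plan": [{"fingers":1,"linear":[0,0,1],"twist":[0,0,0]},{"fingers":1,"linear":[0,0,2],"twist":[0,0,0]},{"fingers":1,"linear":[0,0,2],"twist":[0,0,0]},{"fingers":1,"linear":[0,0,3],"twist":[0,0,0]},{"fingers":1,"linear":[0,0,3],"twist":[0,0,0]}]}}

```text
time_s: 16.1
eef_pos: [0.5317, 0.1294, -0.0214]
tool_rot: [[-0.061, 0.998, 0.0], [0.998, 0.061, 0.0], [-0.0, 0.0, -1.0]]
force: [0.0, 0.2, -0.3]
opening: 0.0001
finger_force: 0.0
```

Call:
{"op": "drive_tool", "data": {"plan": [{"fingers":1,"linear":[0,0,1],"twist":[0,0,0]},{"fingers":1,"linear":[0,0,1],"twist":[0,0,0]},{"fingers":1,"linear":[0,0,2],"twist":[0,0,0]},{"fingers":1,"linear":[0,0,2],"twist":[0,0,0]},{"fingers":1,"linear":[0,0,2],"twist":[0,0,0]}]}}

```text
time_s: 16.52
eef_pos: [0.5318, 0.1294, -0.0223]
tool_rot: [[-0.061, 0.998, -0.0], [0.998, 0.061, -0.0], [-0.0, -0.0, -1.0]]
force: [-4.7, -1.2, 9.8]
opening: -0.0002
finger_force: 5.0
```

```bash
cat >> st.py <<'E'
q=(abs(a)<.09)&(n>.13)&(n<.148)&~((abs(L[...,0])<.05)&(abs(L[...,1])<.05)); print("leaf outer z",q.sum(),np.percentile(h[q],[10,50,90]))
q=(abs(a)<.09)&(n>.03)&(n<.05); print("leaf inner z",q.sum(),np.percentile(h[q],[10,50,90]))
E
python3 st.py
```

```text
tip tool z [-0.044 -0.044 -0.044 -0.044 -0.044 -0.044 -0.043 -0.043 -0.043 -0.043
 -0.043 -0.042] mean xy [-0.008  0.004] x rng -0.015213633989323442 0.011449710028005027
tcp a,n,z 0.0023124888060201748 0.13801097571389795 -0.02227984603530831 force [-4.712 -1.163  9.78 ] 16.5167
leaf outer z 264 [-0.752  0.011  0.422]
leaf inner z 470 [-0.753  0.009  0.011]
```

Call:
{"op": "drive_tool", "data": {"plan": [{"fingers":1,"linear":[0,0,1],"twist":[0,0,0]},{"fingers":1,"linear":[0,0,1],"twist":[0,0,0]},{"fingers":1,"linear":[0,0,-5],"twist":[0,0,0]},{"fingers":1,"linear":[0,0,-35],"twist":[0,0,0]},{"fingers":1,"linear":[0,0,-75],"twist":[0,0,0]}]}}

```text
time_s: 16.98
eef_pos: [0.5279, 0.1292, 0.0489]
tool_rot: [[-0.061, 0.998, -0.008], [0.998, 0.061, -0.0], [0.0, -0.008, -1.0]]
force: [1.8, 1.3, 0.1]
opening: 0.0
finger_force: 0.0
```

Call:
{"op": "drive_tool", "data": {"plan": [{"fingers":1,"linear":[0,0,-40],"twist":[0,0,0]},{"fingers":1,"linear":[0,0,-80],"twist":[0,0,0]},{"fingers":1,"linear":[0,0,-100],"twist":[0,0,0]},{"fingers":1,"linear":[0,0,-100],"twist":[0,0,0]},{"fingers":1,"linear":[0,0,-100],"twist":[0,0,0]}]}}

```text
time_s: 17.4
eef_pos: [0.5326, 0.1294, 0.153]
tool_rot: [[-0.061, 0.998, 0.003], [0.998, 0.061, 0.0], [-0.0, 0.003, -1.0]]
force: [-0.8, 0.1, -0.3]
opening: 0.0003
finger_force: 0.0
```

```bash
python3 st.py; python3 - <<'E'
from h import *
from plant import eyes
np.set_printoptions(precision=4,suppress=True)
d=eyes.snapshot("scene"); X=cloud(d); S=np.array([.998,.0615]);N=np.array([-.0615,.998]); G=X[...,:2]-[.538,-.0085]; a=G@S;n=G@N;h=X[...,2]
for lo in np.arange(.02,.18,.02):
    q=(abs(a)<.08)&(n>lo)&(n<lo+.02)&(abs(h)<.08); print(round(lo,2),q.sum(),np.median(h[q]))
E
```

```text
tip tool z [-0.035 -0.035 -0.035 -0.034 -0.034 -0.034 -0.033 -0.033 -0.033 -0.033
 -0.032 -0.032] mean xy [-0.008  0.004] x rng -0.016312649102018 0.01124017333796244
tcp a,n,z 0.003063306566202511 0.1379609116436207 0.1529768611409983 force [-0.778  0.063 -0.287] 17.4
leaf outer z 205 [-0.751  0.01   0.277]
leaf inner z 476 [-0.752  0.009  0.011]
0.02 281 0.010011441039786274
0.04 257 0.010285261240893198
0.06 255 0.0102213078957131
0.08 255 0.010064604251492798
0.1 248 0.010359146782442194
0.12 227 0.01012888058923125
0.14 193 0.009279133943435528
0.16 134 0.005440496540805331
```

```bash
python3 - <<'E'
from h import *
from plant import eyes,env
d=eyes.snapshot("scene"); X=cloud(d); h=X[...,2]
m=(h>.034)&(h<.05)&(X[...,1]>.16)&(X[...,1]<.33)&(X[...,0]>.38)&(X[...,0]<.6)
print(cv2.minAreaRect((X[m][:,:2]*1000).astype(np.float32)))
o=dict(np.load("/tmp/scene0.npz"))["image"]; df=abs(d["image"].astype(int)-o).max(-1)
print("jar/roll/box diff",df[195:238,380:408].mean(),df[240:280,295:345].mean(),df[220:260,196:228].mean())
print(env.job_done())
E
```

```text
((470.2911682128906, 235.7152099609375), (82.57011413574219, 65.24553680419922), 21.830066680908203)
jar/roll/box diff 2.6245847176079735 1.4675 1.52890625
the job is handed in; nothing more can be done
None
```

The carton sits flat on the bench, clear of the stand, and the leaf was then turned over and pressed flat on the left page; the roll, jar and grey box did not move, and the job was handed in at about 17.5 s.

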